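Set the depth stop of a vial stand and lock its clamp

ROBOT

A 6-joint arm with a two-finger parallel gripper is mounted at the origin on the work surface. World frame = base frame: x ahead of the robot, y to its left, z up, the work surface at z = 0. Lengths are in m, angles in degrees, forces in N, time in s.
With the tool pointing down it reaches from about 0.25 to 0.725 m from the base axis. Payload 9.7 kg.
Tool frame: the origin (TCP) lies at the very end of the fingers, on their centre line; the grasp point (between the pads) lies 19 mm behind it (bot.grip_point_offset is the z of the grasp point in the tool frame, in m); z points along the fingers, x is the direction in which the jaws open and shut, and the axes are right-handed (so a half turn about z gives the same grasp; the last joint's range is limited). The gripper opens to 85 mm and grips with 20 to 120 N. Pads are 22 mm wide; open, the fingers measure 114 mm over their backs; the gripper's body (76 mm by 85 mm) begins 54 mm behind the grasp point. The pads swing forward as they close: fully open they stand 13 mm farther back than shut.
Start: joints at [-68.411, 4.979, 10.078, 95.1, 0, 90], TCP at [0.202, -0.511, 0.231] pointing down, gripper open.
Joint ranges: [-179.16, 179.16], [-48.56, 103.87], [-65.8, 70.77], [-126.05, 130.52], [-82.76, 87.17], [-180, 180]. Speed limits (degrees/s): [127.2, 127.2, 147.25, 180, 180, 180].

INTERFACE

Orientations are given as [roll, pitch, yaw] about the fixed x, y, z axes, in that order (R = Rz(yaw) Ry(pitch) Rx(roll)).
In Python, from workcell import get_obs, viewer, job_done, bot gives the robot as it stands.
- The arm moves only by the shell command python3 -m handwheel 'ROWS' [FORCE]. ROWS is JSON, a list of rows, each a list of 5 numbers: the closure, from 0 (fully open) to 1 (shut), then the shift along the world's x, y, z in m, then the turn about the world's z in degrees. A call has 1 to 5 rows; each row is the pose to reach, as a shift and turn from the pose measured when the call began; what a row does not reach only later rows make up. A row lasts 1/10 s, in which the tool goes at most 50 mm and 8.59 degrees, less where a joint would pass 70% of its speed; a pose out of reach is approached as far as the arm can. A call with a gripper value outside its range is refused whole. The fingers move at their own pace and stop on an object; FORCE is the grip in N (left out, the last holds). Time passes only in rows, so rows that repeat a pose let the fingers close. It gives the time, the measured TCP pose, the force and the opening at its end, in the units of the state.
- get_obs(): the state, without advancing time (a new reading comes with each control period).
- viewer.camera(name): name is "side" or "top"; returns a dict with "color" (400x640x3 uint8, blue, green, red), "K" (3x3 intrinsics, pixels), "origin" and "orientation" of the camera in the world. Camera axes: x right, y down, z forward; pixel columns grow to the right and rows downward; lengths in m; the calibration is good to about 2 mm. A picture is of the moment at which its call begins. There is no depth.
- job_done(): hands the job in, once; it reports no verdict.
The state is a dict: "time": time; "q": joint angles; "qd": joint speeds; "joint_efforts": joint torques, N m; "ee_pos": TCP position; "tcp_rot": TCP orientation; "wrist_force": force on the tool from outside, world axes, zero at the start; "torque": the same for the moment, N m; "opening": finger opening in m.
Only numpy, scipy, OpenCV 4.12 (cv2) and the standard library are available. Lean on these libraries where they do the work, as an engineer would, in place of code of your own. Each camera call takes 0.05 s, during which the arm holds its last target.

TASK

Push the depth stop of the vial stand gently down until its foot touches the cap of the vial standing under it, without pressing hard on the glass. Then swing the clamp lever clockwise, without forcing it, until it is fully locked, with the stop still resting on the vial. Leave everything else where it stands.

Things in the scene. Friction and masses are not known exactly. Their poses are not given: they have to be found in the camera images.
- stand: vial stand, bolted down: aluminium base plate 12 mm thick, steel column, white head (underside 118, top 150 mm above the table) carrying stop rod and clamp lever. Origin on the table straight below the rod's axis, z up. In its frame (mm): base x -65..65, y -125..55; column at (0, -95); head x -23..23, y -112..23. A sprung ring nest under the rod holds the vial and yields 0.2 mm per N
- stop: depth stop: 12 mm steel rod, 18 mm black foot, round knob (34 wide, 25 high) on top. Origin: centre of the foot's underside, axes as the stand's; the knob's underside is 102 mm above it. Foot 96 to 108 mm above the table at the start, lowest 53. Slides down under a steady push of about 4 N (6 N friction less its weight), stays where left; foot on vial adds force: over 15 N there is too hard
- knob_top (a point): centre of the flat top of the stop's knob, 127 mm above the foot's underside; push here, or grip the knob from above
- clamp (a joint): angle of the clamp lever (rad) about an upright axis on top of the head: 0 to 0.3 (open) at the start, 1.3 at its end stop, fully locked from 1.15 on. Grows clockwise seen from above. Turns stiffly (about 0.35 N m, so about 5 N at the grip) and stays where left; more than 25 N at the grip is forcing it
- pivot (a point): point on the clamp lever's axis, at stand frame (0, -45, 151) mm, axes as the stand's. In the stand's frame the lever points from here along (-cos a, sin a), a = joint value - 0.65 rad: it swings across the stand's -x side (the robot's), from the column's side (-y) towards the rod's side (+y)
- lever_grip (a point): upright black grip at the lever's end, 18 mm diameter and 44 mm high, 72 mm from the pivot axis; its top 199 mm above the table; this point lies on its axis, 181 mm above the table. Can be pushed sideways or pinched from above
- vial_a: clear glass vial, 28 mm diameter, with a 20 mm wide aluminium cap, upright; origin at the centre of its underside. One of vial_a, vial_b, vial_c (it varies) stands in the stand's nest under the rod, 16 mm above the table, the others on the tray. The three differ in height, 44 to 64 mm overall; which is how tall is not given: find it by touch
- vial_b: clear glass vial, 28 mm diameter, with a 20 mm wide aluminium cap, upright; origin at the centre of its underside. One of vial_a, vial_b, vial_c (it varies) stands in the stand's nest under the rod, 16 mm above the table, the others on the tray. The three differ in height, 44 to 64 mm overall; which is how tall is not given: find it by touch
- vial_c: clear glass vial, 28 mm diameter, with a 20 mm wide aluminium cap, upright; origin at the centre of its underside. One of vial_a, vial_b, vial_c (it varies) stands in the stand's nest under the rod, 16 mm above the table, the others on the tray. The three differ in height, 44 to 64 mm overall; which is how tall is not given: find it by touch
- tray: white plastic tray 130 x 110 mm, floor 16 mm and rim 22 mm high, with the two spare vials standing in it; origin under its centre; leave it where it is
- carton: small white carton 70 x 45 x 45 mm, origin under its centre; leave it where it is
- marker: marker pen 130 mm long, lying along its x axis, 15 mm thick; leave it where it is
- bottle_a: clear glass bottle 52 mm diameter, 102 mm high, origin under its centre; leave it where it is
- bottle_b: like bottle_a; leave it where it is
- bottle_c: amber bottle, otherwise like bottle_a; leave it where it is

How it is judged:
By the outcome, as a careful person would: the job done as asked, in the order asked, and still so for the second after the job is handed in, with the robot touching nothing.
It also fails if it takes over 61 s, if anything falls off the work surface, if the arm or the gripper's body presses on something with over 40 N, if the wrist force passes 120 N, or if a joint passes its speed limit or range.

## Working session

There is one attempt and no reset: what is moved stays moved. The work goes in short steps, Python scripts to look and compute and a shell command to move; the robot and the scene stay as the last step left them, time stands still between calls to the robot, and variables do not carry over. Pictures are saved under pics/ and viewed, and the job is handed in when it is done.

```bash
mkdir -p pics; ls; python3 - <<'E'
from workcell import get_obs, viewer, bot
import cv2, json
print(get_obs())
for n in ("side","top"):
    c=viewer.camera(n); cv2.imwrite(f"pics/{n}0.png",c["color"]); print(n,c["K"],c["origin"],c["orientation"])
E
```

```text
pics
{'time': 0.0, 'q': array([-6.84117978e+01,  5.01211957e+00,  1.00334879e+01,  9.51003934e+01,
        1.32016834e-03,  9.00013273e+01]), 'qd': array([-0.00247149,  0.05903227,  0.0266498 ,  0.05364039,  0.02145183,
        0.02470323]), 'joint_efforts': array([-1.72982192e-03, -5.20392501e+01,  4.64798784e+01,  1.66348089e-02,
       -5.12497513e-05, -1.74870627e-05]), 'ee_pos': array([ 0.2022809 , -0.5111929 ,  0.23056464]), 'tcp_rot': array([-1.79998682e+02,  7.90250590e-02, -6.84131252e+01]), 'wrist_force': array([ 0.23872311, -0.27107726, -0.41789   ]), 'torque': array([ 0.00876864,  0.00544842, -0.02209402]), 'opening': 0.08534771293272807}
side [[376.47483489   0.         315.75430607]
 [  0.         376.47483489 190.26708928]
 [  0.           0.           1.        ]] [0.06702234 0.68672766 0.68704485] [-121.49929349    0.26110361 -142.9050055 ]
top [[378.5521555    0.         322.47424015]
 [  0.         378.5521555  195.98146771]
 [  0.           0.           1.        ]] [ 0.45923607 -0.00293832  1.13145551] [-172.00335341    0.64731375  -90.2832138 ]
```

View pics/side0.png

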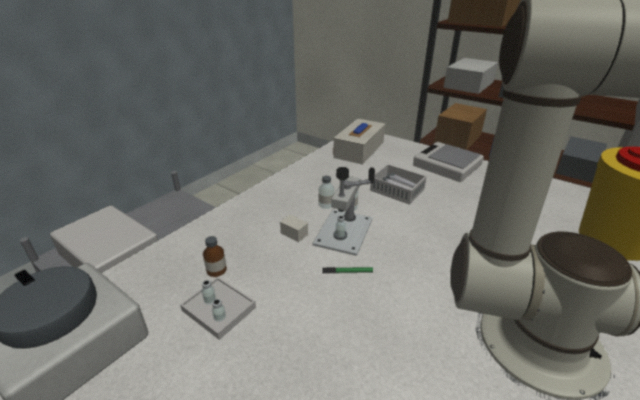

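View pics/top0.png

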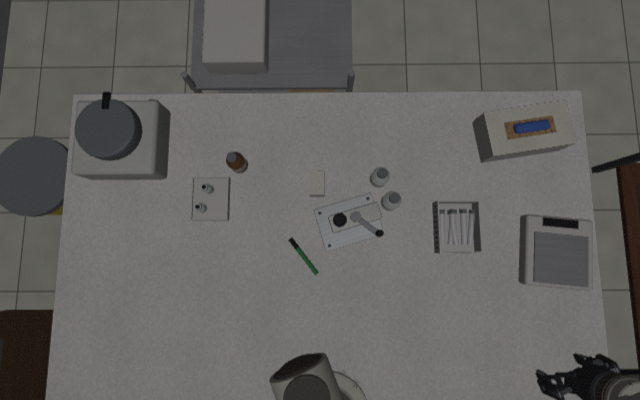

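The stand shows in the side view near (343,210) and in the top view near (350,220). The knob is at (340,220) in the top view and the grip at (379,233). I'll enlarge both.

```bash
python3 - <<'E'
import cv2
a=cv2.imread("pics/side0.png")[150:260,270:410]; cv2.imwrite("pics/side0c.png",cv2.resize(a,None,fx=5,fy=5,interpolation=cv2.INTER_CUBIC))
a=cv2.imread("pics/top0.png")[160:260,300:420]; cv2.imwrite("pics/top0c.png",cv2.resize(a,None,fx=6,fy=6,interpolation=cv2.INTER_CUBIC))
E
```

```text
(no output)
```

View pics/side0c.png

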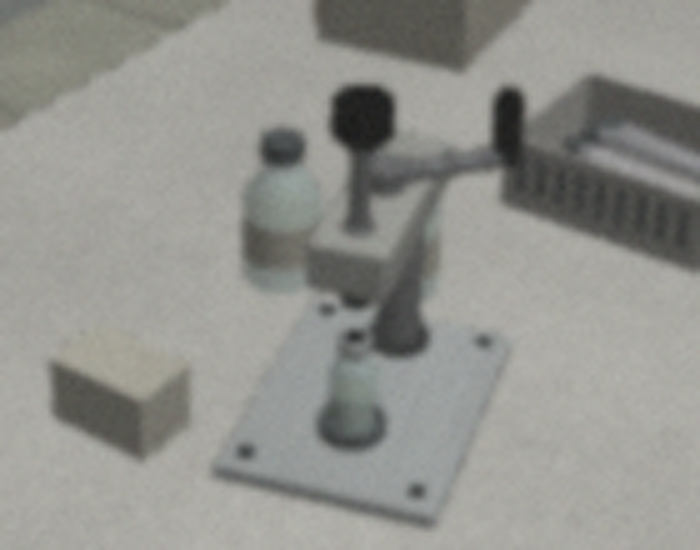

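View pics/top0c.png

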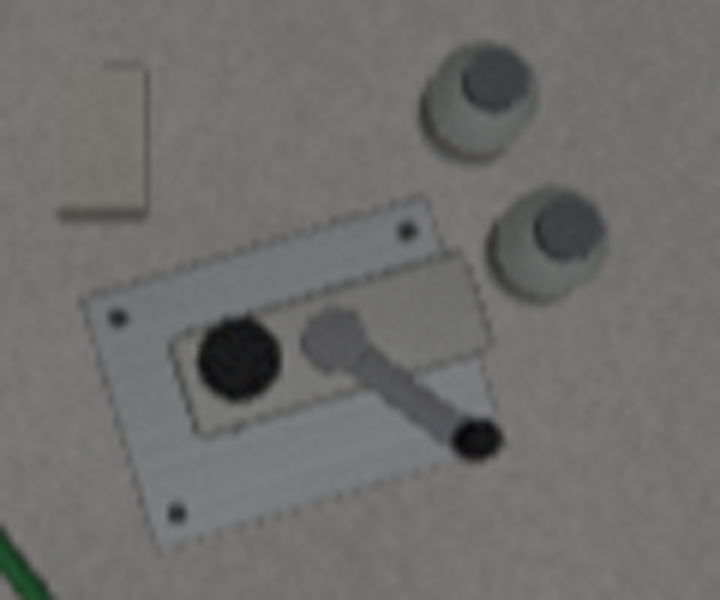

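```bash
cat > h.py <<'E'
import numpy as np
from scipy.spatial.transform import Rotation as R
from workcell import viewer
class Cam:
    def __init__(s,n):
        c=viewer.camera(n); s.img=c["color"]; s.K=np.array(c["K"]); s.o=np.array(c["origin"]); s.R=R.from_euler("xyz",c["orientation"],degrees=True).as_matrix()
    def ray(s,p): 
        d=s.R@np.linalg.inv(s.K)@np.array([p[0],p[1],1]); return d/np.linalg.norm(d)
    def atz(s,p,z): d=s.ray(p); return s.o+d*(z-s.o[2])/d[2]
    def proj(s,X): 
        q=s.K@s.R.T@(np.array(X)-s.o); return q[:2]/q[2]
def tri(c1,p1,c2,p2):
    A=[];b=[]
    d1,d2=c1.ray(p1),c2.ray(p2)
    M=np.stack([d1,-d2],1); t=np.linalg.lstsq(M,c2.o-c1.o,rcond=None)[0]
    a,b=c1.o+t[0]*d1,c2.o+t[1]*d2
    return (a+b)/2,np.linalg.norm(a-b)
def un(u,v,s,ox,oy): return ((u+.5)/s-.5+ox,(v+.5)/s-.5+oy)
S=lambda u,v:un(u,v,5,270,150)
T=lambda u,v:un(u,v,6,300,160)
E
python3 - <<'E'
from h import *
s=Cam("side");t=Cam("top")
print("knob",tri(s,S(363,118),t,T(240,358)))
print("grip",tri(s,S(509,127),t,T(475,440)))
print("griptop",tri(s,S(509,95),t,T(477,439)))
for n,a,b in (("A",(215,470),(82,300)),("B",(432,520),(165,550))): print(n,tri(s,S(*a),t,T(*b)), t.atz(T(*b),.012))
print("C",t.atz(T(425,197),.012)); print("Cs",s.atz(S(512,345),.012),s.atz(S(215,470),.012),s.atz(S(432,520),.012))
for p in ((118,318),(177,513),(407,231)): print("scr",t.atz(T(*p),.012))
for z in (.2,.21,.22,.23): print(z,t.atz(T(239,358),z))
print("vial", s.atz(S(352,430),.016), "cap top",s.atz(S(355,337),.07))
for p in ((175,345),(200,437),(460,252),(492,350)): print("head",t.atz(T(*p),.150))
print("pivot",t.atz(T(335,342),.155),"gript",t.atz(T(477,437),.199))
E
```

```text
knob (array([ 0.53025079, -0.03475953,  0.21482543]), np.float64(0.0014087433573985793))
grip (array([ 0.49804971, -0.13417985,  0.17564411]), np.float64(0.0021357587876986014))
griptop (array([ 0.4979714 , -0.1318981 ,  0.19678713]), np.float64(0.0012292997951771668))
A (array([0.57557878, 0.0361135 , 0.00514854]), np.float64(0.0025025663785834457)) [0.57592347 0.03655179 0.012     ]
B (array([ 0.4540173 , -0.00325215,  0.00396006]), np.float64(0.002029101791617073)) [ 0.45317873 -0.00374763  0.012     ]
C [ 0.62638333 -0.13428667  0.012     ]
Cs [ 0.49631699 -0.16060601  0.012     ] [0.56933668 0.04210763 0.012     ] [0.45033112 0.00536946 0.012     ]
scr [0.56686681 0.01874935 0.012     ]
scr [ 0.47104351 -0.00973072  0.012     ]
scr [ 0.60936933 -0.12497416  0.012     ]
0.2 [ 0.53201663 -0.0344959   0.2       ]
0.21 [ 0.53123526 -0.0341571   0.21      ]
0.22 [ 0.5304539 -0.0338183  0.22     ]
0.23 [ 0.52967254 -0.0334795   0.23      ]
vial [ 0.52539054 -0.02894756  0.016     ] cap top [ 0.53389978 -0.04179106  0.07      ]
head [ 0.54171899 -0.00855939  0.15      ]
head [ 0.5019794  -0.01903088  0.15      ]
head [ 0.58150139 -0.13274556  0.15      ]
head [ 0.53874725 -0.14549793  0.15      ]
pivot [ 0.54218682 -0.07740065  0.155     ] gript [ 0.49923063 -0.13131779  0.199     ]
```

```bash
python3 -m handwheel '[[1,0.03,0.04,0.04,0],[1,0.06,0.08,0.05,0],[1,0.09,0.12,0.05,0],[1,0.12,0.16,0.05,0],[1,0.15,0.2,0.05,0]]' 20
python3 -m handwheel '[[1,0.03,0.04,0,0],[1,0.06,0.08,0,0],[1,0.09,0.12,0,0],[1,0.12,0.16,0,0],[1,0.15,0.2,0,0]]'
```

```text
time: 0.7
ee_pos: [0.3452, -0.3202, 0.281]
tcp_rot: [-180.0, 0.0, -68.4]
wrist_force: [0.5, -0.2, 0.2]
opening: 0.0121
time: 1.2
ee_pos: [0.495, -0.1196, 0.2811]
tcp_rot: [-180.0, 0.0, -68.4]
wrist_force: [0.9, -0.6, -0.2]
opening: 0.0004
```

```bash
python3 -m handwheel '[[1,0.02,0.045,0,0],[1,0.035,0.086,0,0],[1,0.035,0.086,-0.02,0],[1,0.035,0.086,-0.035,0],[1,0.035,0.086,-0.035,0]]'
python3 - <<'E'
from h import *
import cv2
for n,(x,y,w,h,f) in (("side",(270,120,140,140,5)),("top",(300,160,120,100,6))):
    c=Cam(n); cv2.imwrite(f"pics/{n}1.png",cv2.resize(c.img[y:y+h,x:x+w],None,fx=f-1,fy=f-1,interpolation=cv2.INTER_CUBIC))
E
```

```text
time: 1.7
ee_pos: [0.5293, -0.033, 0.2439]
tcp_rot: [179.8, 0.1, -68.4]
wrist_force: [-0.4, -0.4, -0.3]
opening: 0.0003
```

View pics/side1.png

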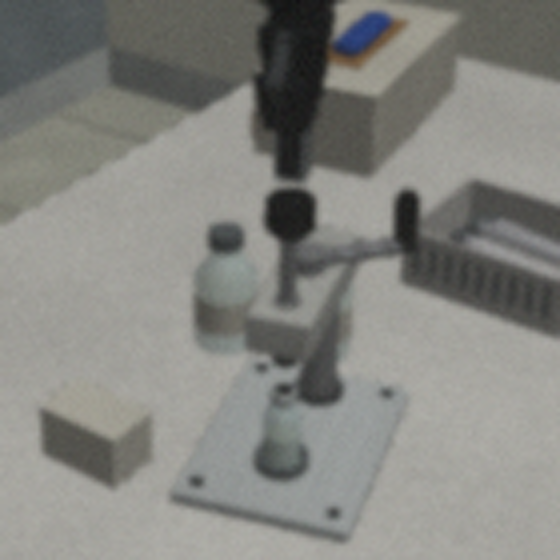

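View pics/top1.png

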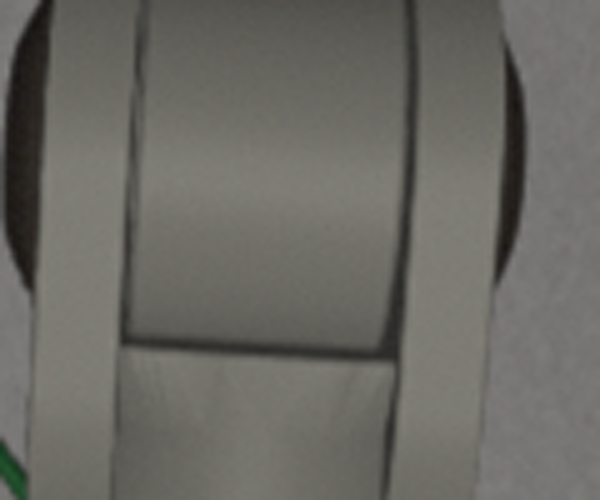

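The closed fingertips (291,178 in the side crop) sit right above the knob (291,192). I'll descend.

```bash
python3 -m handwheel '[[1,0.001,-0.001,-0.004,0],[1,0.001,-0.001,-0.008,0],[1,0.001,-0.001,-0.01,0],[1,0.001,-0.001,-0.012,0],[1,0.001,-0.001,-0.014,0]]'
python3 -m handwheel '[[1,0,0,-0.0015,0],[1,0,0,-0.003,0],[1,0,0,-0.0045,0],[1,0,0,-0.006,0]]'
```

```text
time: 2.3
ee_pos: [0.5308, -0.0348, 0.2323]
tcp_rot: [-180.0, 0.0, -68.5]
wrist_force: [-0.8, -0.4, 0.4]
opening: 0.0001
time: 2.7
ee_pos: [0.5308, -0.0348, 0.2267]
tcp_rot: [-180.0, -0.0, -68.5]
wrist_force: [-1.3, -0.0, 3.8]
opening: 0.0001
```

Contact at z≈0.227, which agrees with the vision. I'll push down slowly.

```bash
for i in 1; do python3 -m handwheel '[[1,0,0,-0.0015,0],[1,0,0,-0.003,0],[1,0,0,-0.0045,0],[1,0,0,-0.006,0],[1,0,0,-0.0075,0]]'; done
python3 -m handwheel '[[1,0,0,-0.0015,0],[1,0,0,-0.003,0],[1,0,0,-0.0045,0],[1,0,0,-0.006,0]]'
```

```text
time: 3.2
ee_pos: [0.5308, -0.0348, 0.219]
tcp_rot: [-179.9, -0.0, -68.5]
wrist_force: [-1.7, -0.2, 3.7]
opening: -0.0001
time: 3.6
ee_pos: [0.5308, -0.0347, 0.2129]
tcp_rot: [-180.0, -0.0, -68.5]
wrist_force: [-1.3, 0.3, 4.0]
opening: 0.0001
```

```bash
python3 -m handwheel '[[1,0,0,-0.001,0],[1,0,0,-0.002,0],[1,0,0,-0.003,0],[1,0,0,-0.004,0]]'
python3 -m handwheel '[[1,0,0,-0.0005,0],[1,0,0,-0.001,0],[1,0,0,-0.0015,0]]'
```

```text
time: 4.0
ee_pos: [0.5308, -0.0348, 0.2089]
tcp_rot: [-179.9, -0.0, -68.5]
wrist_force: [-1.7, -0.1, 4.2]
opening: 0.0
time: 4.3
ee_pos: [0.5308, -0.0348, 0.2073]
tcp_rot: [-179.9, -0.0, -68.5]
wrist_force: [-1.2, 0.9, 4.7]
opening: 0.0
```

```bash
python3 -m handwheel '[[1,0,0,-0.0005,0],[1,0,0,-0.001,0],[1,0,0,-0.0015,0]]'
```

```text
time: 4.6
ee_pos: [0.5308, -0.0347, 0.2058]
tcp_rot: [-180.0, -0.0, -68.5]
wrist_force: [-1.7, 0.2, 3.9]
opening: -0.0002
```

```bash
python3 -m handwheel '[[1,0,0,-0.0005,0],[1,0,0,-0.001,0],[1,0,0,-0.0015,0]]'
```

```text
time: 4.9
ee_pos: [0.5308, -0.0348, 0.2045]
tcp_rot: [-179.9, -0.0, -68.5]
wrist_force: [-1.3, -0.8, 6.1]
opening: 0.0001
```

```bash
python3 -m handwheel '[[1,0,0,-0.0004,0],[1,0,0,-0.0004,0]]'; python3 - <<'E'
from workcell import get_obs
print(get_obs()["ee_pos"],get_obs()["wrist_force"])
E
```

```text
time: 5.1
ee_pos: [0.5308, -0.0348, 0.2044]
tcp_rot: [-179.9, -0.0, -68.5]
wrist_force: [-2.6, 0.3, 6.1]
opening: -0.0003
[ 0.53082318 -0.0347572   0.2044134 ] [-2.64965928  0.33914843  6.05834184]
```

```bash
python3 -m handwheel '[[1,0,0,-0.0005,0],[1,0,0,-0.001,0],[1,0,0,-0.001,0]]'
```

```text
time: 5.4
ee_pos: [0.5309, -0.0348, 0.204]
tcp_rot: [-179.9, -0.0, -68.5]
wrist_force: [-3.2, 0.3, 8.5]
opening: -0.0001
```

Force rose from 4.0 to 8.5 N over about 1 mm. That is a firm, light contact, with roughly 4.5 N on the cap. I'll check it in the picture.

```bash
python3 - <<'E'
from h import *
import cv2
c=Cam("side"); cv2.imwrite("pics/side2.png",cv2.resize(c.img[150:250,290:390],None,fx=6,fy=6,interpolation=cv2.INTER_CUBIC))
E
```

```text
(no output)
```

View pics/side2.png

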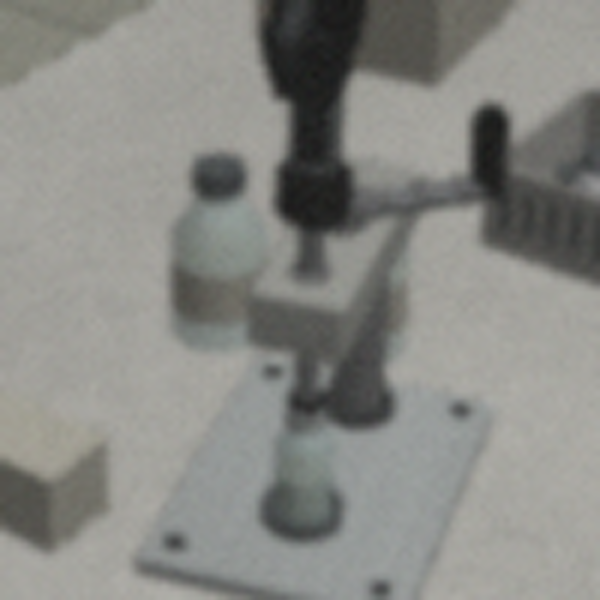

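The foot (307,400) rests on the cap (305,422), with no gap. I'll lift off straight up.

```bash
python3 -m handwheel '[[1,0,0,0.002,0],[1,0,0,0.005,0],[1,0,0,0.025,0],[1,0,0,0.055,0],[1,0,0,0.055,0]]'
python3 - <<'E'
from workcell import get_obs
print(get_obs()["q"])
import numpy as np
y=np.radians(17); X=np.array([np.cos(y),np.sin(y)]);Y=np.array([-np.sin(y),np.cos(y)])
P=np.array([.531,-.0345])-.045*Y; print("pivot",P)
for j in (0.06,.3,.6,.9,1.15,1.25,1.3):
    a=j-.65; g=P+.072*(-np.cos(a)*X+np.sin(a)*Y); t=np.sin(a)*X+np.cos(a)*Y
    print(j,"grip",g.round(4),"tool",(g-.0235*t).round(4),"back",(g-.04*t).round(4),"ang",np.degrees(np.arctan2(t[1],t[0])).round(1)-180)
E
```

```text
time: 5.95
ee_pos: [0.5317, -0.0348, 0.2624]
tcp_rot: [-179.6, -0.2, -68.5]
wrist_force: [-0.1, 0.5, -0.5]
opening: -0.0002
[-3.75280157e+00  3.02061052e+00  1.15019736e+01  9.80903344e+01
  1.41212028e-02  1.54700913e+02]
pivot [ 0.54415673 -0.07753371]
0.06 grip [ 0.4987 -0.1333] tool [ 0.5169 -0.1482] back [ 0.5297 -0.1586] ang -39.19999999999999
0.3 grip [ 0.4867 -0.1209] tool [ 0.5009 -0.1397] back [ 0.5108 -0.1528] ang -52.900000000000006
0.6 grip [ 0.4764 -0.102 ] tool [ 0.4844 -0.1241] back [ 0.49   -0.1396] ang -70.1
0.9 grip [ 0.4722 -0.0809] tool [ 0.4733 -0.1044] back [ 0.4741 -0.1209] ang -87.3
1.15 grip [ 0.4736 -0.063 ] tool [ 0.4689 -0.086 ] back [ 0.4656 -0.1022] ang -101.6
1.25 grip [ 0.4754 -0.056 ] tool [ 0.4684 -0.0785] back [ 0.4635 -0.0942] ang -107.4
1.3 grip [ 0.4766 -0.0526] tool [ 0.4685 -0.0747] back [ 0.4628 -0.0902] ang -110.2
```

```bash
python3 -m handwheel '[[1,0,-0.035,0,7],[1,0,-0.07,0,14],[1,0.0005,-0.105,0,21],[1,0.0005,-0.127,0,29],[1,0.0005,-0.127,0,29]]'
python3 -m handwheel '[[1,0,0,-0.03,0],[1,0,0,-0.06,0],[1,0,0,-0.08,0],[1,0,0,-0.087,0],[1,0,0,-0.087,0]]'
python3 - <<'E'
from h import *
import cv2
c=Cam("side"); cv2.imwrite("pics/side3.png",cv2.resize(c.img[140:240,300:420],None,fx=6,fy=6,interpolation=cv2.INTER_CUBIC))
E
```

```text
time: 6.45
ee_pos: [0.532, -0.1641, 0.2614]
tcp_rot: [-179.7, -0.1, -39.4]
wrist_force: [-0.5, -0.5, -0.1]
opening: -0.0
time: 6.95
ee_pos: [0.5316, -0.1635, 0.1736]
tcp_rot: [-179.7, -0.0, -39.4]
wrist_force: [-0.0, 0.5, -0.4]
opening: -0.0
```

View pics/side3.png

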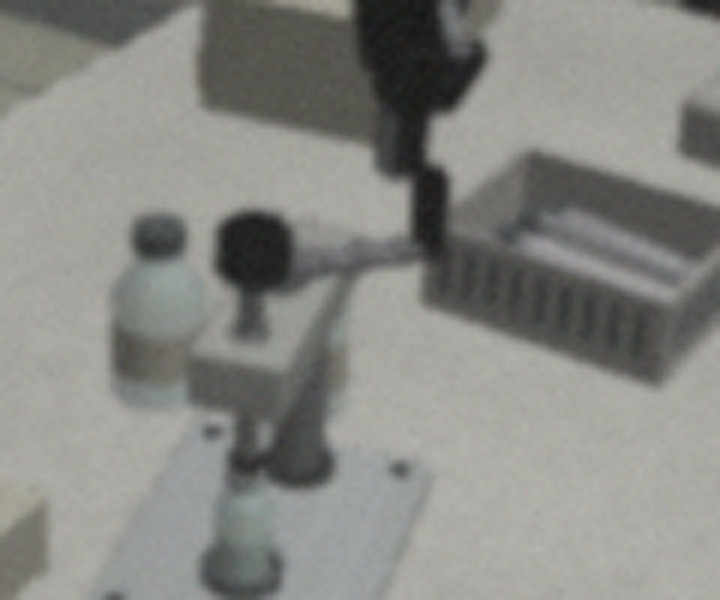

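The fingertips (400,170) are behind the grip (430,205), on its column side. The stop stays down on the cap. I'll approach the grip slowly.

```bash
python3 -m handwheel '[[1,-0.003,0.0035,0.001,0],[1,-0.006,0.007,0.001,0],[1,-0.008,0.009,0.001,0],[1,-0.010,0.011,0.001,0],[1,-0.012,0.013,0.001,0]]'
python3 -m handwheel '[[1,-0.0015,0.0013,0,0],[1,-0.003,0.0026,0,0],[1,-0.0045,0.0039,0,0]]'
```

```text
time: 7.5
ee_pos: [0.52, -0.1505, 0.176]
tcp_rot: [-179.7, -0.1, -39.4]
wrist_force: [-0.2, 0.4, 0.1]
opening: 0.0001
time: 7.8
ee_pos: [0.5158, -0.147, 0.1762]
tcp_rot: [-179.7, -0.2, -39.4]
wrist_force: [2.5, -5.0, -1.2]
opening: 0.0004
```

```bash
python3 -m handwheel '[[1,-0.0033,0.0021,0,-3],[1,-0.0063,0.0037,0,-6],[1,-0.0093,0.0052,0,-8],[1,-0.0122,0.0064,0,-11],[1,-0.015,0.0075,0,-13]]'
```

```text
time: 8.3
ee_pos: [0.5012, -0.14, 0.1763]
tcp_rot: [-179.7, -0.3, -52.6]
wrist_force: [5.2, -1.7, -1.4]
opening: -0.0003
```

```bash
python3 -m handwheel '[[1,-0.0038,0.0026,0,-3],[1,-0.0075,0.0056,0,-7],[1,-0.0108,0.0089,0,-10],[1,-0.014,0.0123,0,-14],[1,-0.0168,0.0159,0,-17]]'
```

```text
time: 8.8
ee_pos: [0.4845, -0.1247, 0.1762]
tcp_rot: [-179.7, -0.4, -69.8]
wrist_force: [2.3, -5.2, -2.2]
opening: -0.0005
```

```bash
python3 -m handwheel '[[1,-0.0029,0.0037,0,-3],[1,-0.0056,0.0077,0,-7],[1,-0.0079,0.0118,0,-10],[1,-0.0098,0.016,0,-14],[1,-0.0112,0.0203,0,-17]]'
python3 - <<'E'
from workcell import get_obs
print(get_obs()["q"])
from h import *
import cv2
c=Cam("side"); cv2.imwrite("pics/side4.png",cv2.resize(c.img[140:240,300:420],None,fx=6,fy=6,interpolation=cv2.INTER_CUBIC))
E
```

```text
time: 9.3
ee_pos: [0.473, -0.1051, 0.1762]
tcp_rot: [-179.7, -0.5, -87.0]
wrist_force: [-1.0, -4.7, 0.4]
opening: 0.0001
[-12.29269475  -5.1993779   -6.18826206  88.574373    -0.39086555
 164.66010445]
```

View pics/side4.png

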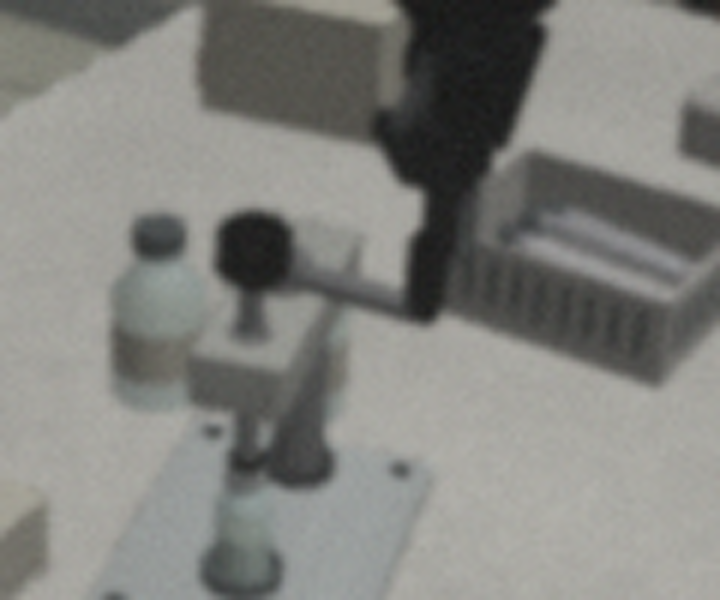

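The lever moves cleanly; its grip is now at (425,275), with the finger behind it. I'll continue.

```bash
python3 -m handwheel '[[1,-0.0013,0.0038,0,-2],[1,-0.0024,0.0077,0,-4],[1,-0.0033,0.0116,0,-6],[1,-0.0038,0.0155,0,-8],[1,-0.0041,0.0193,0,-8]]'
```

```text
time: 9.85
ee_pos: [0.4692, -0.0859, 0.1764]
tcp_rot: [-179.6, -0.6, -95.2]
wrist_force: [3.4, -7.2, -1.5]
opening: 0.0002
```

```bash
python3 -m handwheel '[[1,-0.0002,0.0015,0,0],[1,-0.0003,0.003,0,0],[1,-0.0004,0.0045,0,0],[1,-0.0004,0.006,0,0]]'; python3 -m handwheel '[[1,0,0.001,0,0],[1,0,0.002,0,0]]'
```

```text
time: 10.25
ee_pos: [0.4694, -0.0807, 0.1765]
tcp_rot: [-179.5, -0.7, -95.1]
wrist_force: [3.6, -6.3, -1.4]
opening: 0.0003
time: 10.45
ee_pos: [0.4696, -0.0796, 0.1765]
tcp_rot: [-179.5, -0.8, -95.1]
wrist_force: [2.4, -6.0, -1.4]
opening: -0.0001
```

```bash
python3 -m handwheel '[[1,0,0.001,0,0],[1,0.0003,0.002,0,0],[1,0.0004,0.003,0,0]]'
```

```text
time: 10.75
ee_pos: [0.4701, -0.0774, 0.1765]
tcp_rot: [-179.5, -0.9, -95.1]
wrist_force: [0.2, -5.9, -0.2]
opening: 0.0
```

```bash
python3 -m handwheel '[[1,0.0002,0.001,0,0],[1,0.0004,0.002,0,0]]'
```

```text
time: 10.95
ee_pos: [0.4704, -0.0762, 0.1765]
tcp_rot: [-179.5, -1.0, -95.1]
wrist_force: [-0.6, -5.5, -0.4]
opening: -0.0002
```

```bash
python3 -m handwheel '[[1,0.0003,0.001,0,0],[1,0.0005,0.002,0,0]]'
```

```text
time: 11.15
ee_pos: [0.4706, -0.075, 0.1765]
tcp_rot: [-179.5, -1.1, -95.1]
wrist_force: [-0.6, -5.9, 0.2]
opening: 0.0002
```

```bash
python3 - <<'E'
from h import *
from workcell import get_obs
import cv2
print(get_obs()["wrist_force"])
c=Cam("side"); cv2.imwrite("pics/side5.png",cv2.resize(c.img[140:240,300:420],None,fx=6,fy=6,interpolation=cv2.INTER_CUBIC))
E
```

```text
[-0.61702155 -5.89890599  0.23521383]
```

View pics/side5.png

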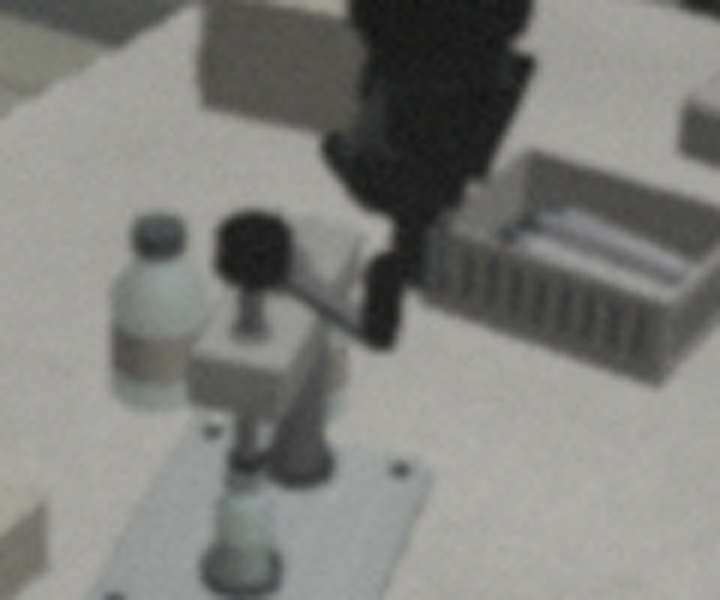

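```bash
python3 - <<'E'
from h import *
s=Cam("side"); yaw=np.radians(17)
X=np.array([np.cos(yaw),np.sin(yaw)]);Y=np.array([-np.sin(yaw),np.cos(yaw)])
P=np.array([.5442,-.0775])
print("seen",un(382,298,6,300,140))
for j in (1.0,1.1,1.15,1.2,1.25,1.3,1.35):
    a=j-.65;g=P+.072*(-np.cos(a)*X+np.sin(a)*Y); print(j,s.proj([*g,.177]).round(1))
a=.06-.65;g=P+.072*(-np.cos(a)*X+np.sin(a)*Y);print("start",s.proj([*g,.177]),"seen",S(509,127))
E
```

```text
seen (363.25, 189.25)
1.0 [368.  186.4]
1.1 [366.4 187.4]
1.15 [365.5 187.9]
1.2 [364.5 188.4]
1.25 [363.5 188.8]
1.3 [362.4 189.2]
1.35 [361.3 189.6]
start [370.68398462 174.61294031] seen (371.4, 175.0)
```

The picture gives about 1.27 rad. I'll push gently on until the end stop is felt.

```bash
python3 -m handwheel '[[1,0.0003,0.001,0,0],[1,0.0004,0.0015,0,0]]'
```

```text
time: 11.45
ee_pos: [0.4708, -0.0742, 0.1765]
tcp_rot: [-179.5, -1.1, -95.1]
wrist_force: [-1.5, -5.2, 0.6]
opening: -0.0
```

```bash
python3 -m handwheel '[[1,0.0003,0.001,0,0],[1,0.0004,0.0015,0,0]]'
```

```text
time: 11.65
ee_pos: [0.471, -0.0737, 0.1765]
tcp_rot: [-179.5, -1.3, -95.1]
wrist_force: [-1.3, -8.5, 0.1]
opening: 0.0001
```

```bash
python3 -m handwheel '[[1,0.0002,0.001,0,0],[1,0.0003,0.0013,0,0]]'
```

```text
time: 11.85
ee_pos: [0.471, -0.0736, 0.1766]
tcp_rot: [-179.6, -1.4, -95.1]
wrist_force: [-1.8, -8.3, 1.4]
opening: 0.0001
```

The end stop is reached: force rose to about 8.5 N and the tool moved only 0.1 mm. Now I'll back off along the swing direction, lift, and look.

```bash
python3 -m handwheel '[[1,-0.001,-0.004,0,0],[1,-0.003,-0.012,0,0],[1,-0.006,-0.025,0,0],[1,-0.006,-0.025,0.03,0],[1,-0.006,-0.025,0.07,0]]'
python3 -m handwheel '[[1,-0.02,-0.05,0.02,6],[1,-0.04,-0.1,0.02,12],[1,-0.06,-0.14,0.02,18],[1,-0.08,-0.18,0.02,20],[1,-0.1,-0.22,0.02,20]]'
python3 -m handwheel '[[1,-0.03,-0.04,0,0],[1,-0.05,-0.07,0,0],[1,-0.05,-0.07,0,0]]'
python3 - <<'E'
from h import *
import cv2
c=Cam("side"); cv2.imwrite("pics/side6.png",cv2.resize(c.img[150:260,270:410],None,fx=5,fy=5,interpolation=cv2.INTER_CUBIC))
c=Cam("top"); cv2.imwrite("pics/top6f.png",c.img);cv2.imwrite("pics/top6.png",cv2.resize(c.img[160:260,300:420],None,fx=6,fy=6,interpolation=cv2.INTER_CUBIC))
E
```

```text
time: 12.35
ee_pos: [0.4637, -0.0995, 0.2457]
tcp_rot: [-179.8, -1.4, -95.1]
wrist_force: [0.7, -0.3, 0.6]
opening: 0.0003
time: 12.85
ee_pos: [0.3619, -0.3218, 0.2659]
tcp_rot: [-179.7, -1.4, -75.1]
wrist_force: [1.0, -0.5, 0.2]
opening: 0.0
time: 13.15
ee_pos: [0.3086, -0.3953, 0.2654]
tcp_rot: [-179.8, -1.4, -75.3]
wrist_force: [0.9, 0.1, 0.4]
opening: -0.0001
```

View pics/side6.png

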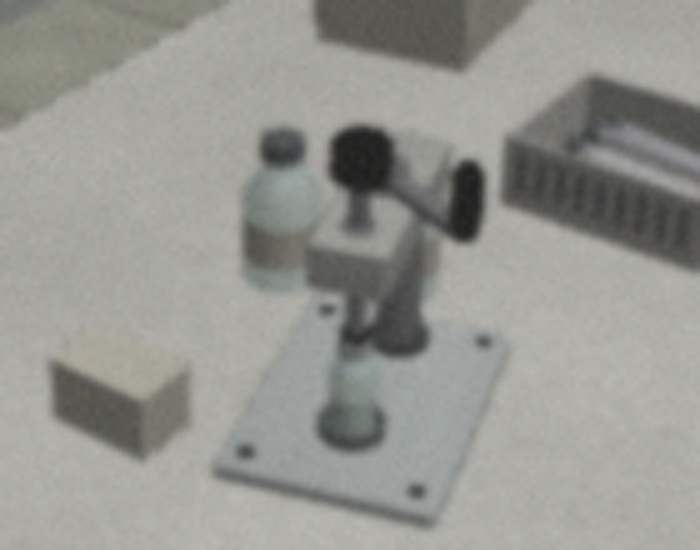

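View pics/top6.png

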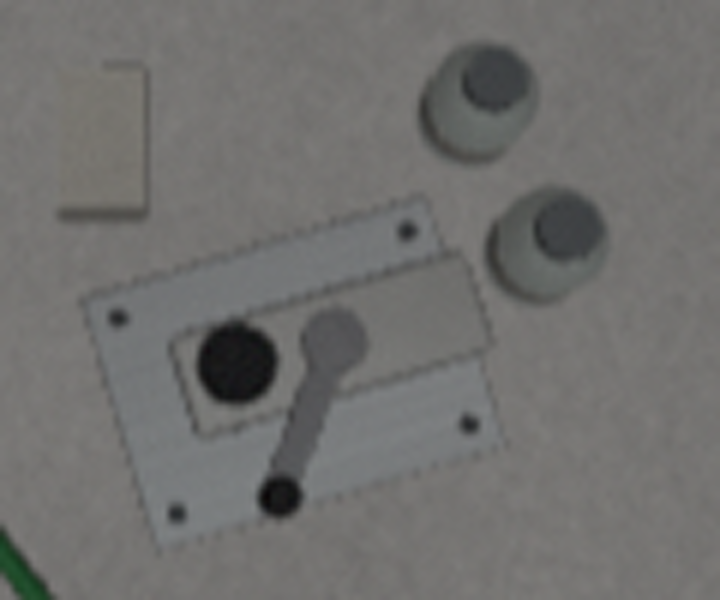

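View pics/top6f.png

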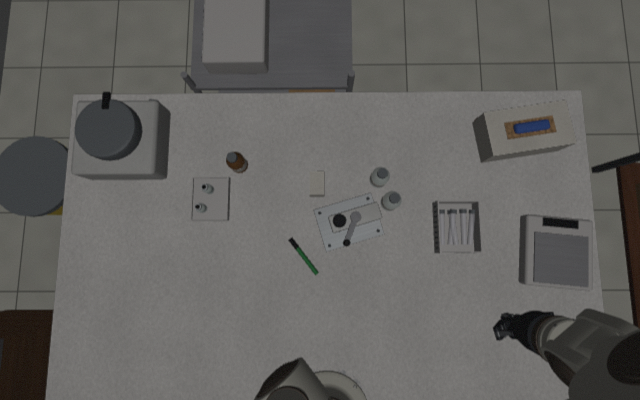

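The grip is now at (280,496) in the top crop. The knob is at (363,158) in the side crop, with the foot on the cap at (357,338). Bottles, carton, marker and tray look unmoved. As a last check I'll compute the lever angle and knob height.

```bash
python3 - <<'E'
from h import *
s=Cam("side");t=Cam("top")
g,_=tri(s,S(467,200),t,T(281,494)); print("grip",g); gt=t.atz(T(280,496),.199); print(gt)
yaw=np.radians(17);X=np.array([np.cos(yaw),np.sin(yaw)]);Y=np.array([-np.sin(yaw),np.cos(yaw)])
for q in (g,gt):
    d=q[:2]-np.array([.5442,-.0775]); print("joint",np.arctan2(d@Y,-d@X)+.65)
print("knob centre",tri(s,S(361,158),t,T(238,362)))
E
```

```text
grip [ 0.47610206 -0.05267663  0.17600161]
[ 0.4757257  -0.05059336  0.199     ]
joint 1.296261235949891
joint 1.321115753178632
knob centre (array([ 0.53050775, -0.0347168 ,  0.19079522]), np.float64(0.0013297779114695267))
```

```bash
python3 -c "
from workcell import job_done
print(job_done())"
```

```text
the job is handed in; nothing more can be done
None
```

The job is done and handed in: the stop is down on the vial's cap and the clamp lever is swung clockwise to its end stop.

- **Stop:** I pushed the knob down with closed fingers at about 4 N. At about 8.5 N on the wrist I stopped, which puts roughly 4.5 N on the vial. The knob top was then at 204 mm, so the foot is at about 77 mm and the vial is about 61 mm tall.
- **Lever:** I pushed the grip round with about 5–8 N until it stopped moving at about 8.5 N. That is well under the 25 N limit.
- **Final checks:** With the robot clear, two-view triangulation put the lever at about 1.30 rad, against 1.15 for locked. The top view alone gave 1.32, just past the end stop and within measuring error. The knob top measured 203 mm, matching the 204 mm at contact, so the stop did not rise noticeably. The foot is seen on the cap, and the other objects look unmoved.
- **Time:** About 13 s of the 61 s were used. No checks failed.

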